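# Collar on, then raise and hold the camera monopod on the entry shelf

### The arm

A 6-joint arm with a two-finger parallel gripper is mounted at the origin on the work surface. World frame = base frame: x ahead of the robot, y to its left, z up, the work surface at z = 0. Lengths are in m, angles in rad, forces in N, time in s.
With the tool pointing down it reaches from about 0.25 to 0.725 m from the base axis. Payload 4 kg.
Tool frame: the origin (TCP) lies midway between the tips of the shut fingers; the grasp point (between the pads) lies bot.pinch_z behind it (bot.pinch_z is the distance from the TCP to the grasp point, in m); z points along the fingers, y is the line along which they close (so a half turn about z gives the same grasp; the last joint's range is limited). The gripper opens to 85 mm and grips with 20 to 120 N. Pads are 22 mm wide; open, the fingers measure 114 mm over their backs; the gripper's body (76 mm by 85 mm) begins 54 mm behind the grasp point. The pads swing forward as they close: fully open they stand 13 mm farther back than shut.
Start: joints at [1.343, 0.241, 0.005, 1.335, 0, 1.571], TCP at [0.113, 0.487, 0.231] pointing down, gripper open.
Joint ranges: [-2.72, 2.72], [-1.05, 1.87], [-1.09, 1.28], [-1.99, 2.15], [-1.42, 1.44], [-3.14, 3.14]. Speed limits (rad/s): [2.79, 2.79, 3.14, 3.14, 3.14, 3.14].

### API

Orientations are given as a unit quaternion [x, y, z, w].
In Python, from workcell import bot gives the robot as it stands.
- The arm moves only by the tool jog_arm, called after "Request:" as name(argument=value, ...), one argument or row to a line, values as JSON. Schema: {"type":"object","properties":{"moves":{"type":"string"},"only":{"type":"string"},"quiet":{"type":"boolean"},"lines":{"type":"string"}},"required":["moves"],"additionalProperties":false}. moves is a string of 1 to 10 rows, parted by a bar, with the numbers parted by spaces; each row has 7 numbers: a rotation vector rx, ry, rz in parts of the range, where 1.0 means 2 rad, then dx, dy, dz in normalised numbers (1 is 0.6 m), then the finger opening in m; each row is the pose to reach, as a shift and turn from the pose commanded when the call began, along the tool's axes at that moment; what a row does not reach only later rows make up. A row lasts 1/8 s, in which the tool goes at most 0.0625 m and 0.188 rad, less where a joint would pass 70% of its speed; a pose out of reach is approached as far as the arm can. The fingers move at their own pace and stop on an object; the grip force is fixed at half the most. Time passes only in rows, so rows that do not move let the fingers close. The tool returns the time, the measured TCP pose, the force, the opening and the grip force at its end. only (a regular expression) keeps the lines of the reply that match it, lines (a string "A,B") keeps lines A to B, and quiet returns only ok. A shift or turn number past 1, either way, is cut back to 1. Input that does not fit is refused with a message, and nothing moves.
- bot.get_obs(): the state, without advancing time (a new reading comes with each control period).
- bot.camera(name): name is "side" or "top" or "wrist"; returns the picture (480x640x3 uint8, red, green, blue); there is no depth.
- bot.calibration(name): a dict with "mtx" (3x3 intrinsics, pixels), "R" (3x3) and "t" (3): a world point X has camera coordinates R X + t. Camera axes: x right, y down, z forward; pixel columns grow to the right and rows downward; lengths in m; the calibration is good to about 2 mm. The wrist camera is an equidistant fisheye: a pixel r from the principal point sees the ray r / f radians off the axis. A picture is of the moment at which its call begins: read the wrist's pose just before it. calibration takes no time and is no camera call; for the wrist camera it gives the pose at the moment of the call.
- bot.job_done(): hands the job in; it is judged then, once.
The state is a dict: "clock": time; "joint_pos": joint angles; "joint_vel": joint speeds; "tau": joint torques, N m; "eef_pos": TCP position; "tool_rot": TCP orientation; "ft_force": force on the tool from outside, world axes, zero at the start; "ft_torque": the same for the moment, N m; "grip_width": finger opening in m; "grasp_force": force on a finger pad.
Only numpy, scipy, OpenCV 4.12 (cv2) and the standard library are available. Lean on these libraries where they do the work, as an engineer would, in place of code of your own. Each camera call takes 0.05 s, during which the arm holds its last target. There are 200 camera calls.

### The job

Get the camera monopod on the entry shelf ready: slide its loose lock collar over the column's head and lower it, without letting it drop, until it sits flat on the tube's shoulder, and let go of it. Then squeeze in the release button on the side of the head, pull the column straight up past the first stop to the second stop, and finish while still holding it there with the button squeezed in, so that I can tighten the collar. Leave the other things on the shelf where they are.

Things in the scene. Friction and masses are not known exactly. Their poses are not given: they have to be found in the camera images.
- monopod: Upright camera monopod screwed to the shelf (cannot move): black foot 76 mm across, black tube 36 mm across, at its top an aluminium shoulder 44 mm across, then a black guide neck 31 mm across, 16 mm high, top edge bevelled 2 mm, that the collar fits round. Origin on the axis at the shelf surface; z up; x points to the side of the head's button. The sliding column keeps this axis and heading.
- shoulder (a point): Centre of the shoulder's flat top, on the monopod's axis, 150 mm above the shelf: the collar's underside rests here. Axes as the monopod's.
- head (a point): On the axis of the column's squared black head at button height; rises with the column; monopod's axes. Head 18 mm wide along x (the faces to pinch), 24 mm along y; column down, its flat sides run 24 to 50 mm above the shoulder, this point 39 mm above it, and a camera plate (16 x 22 mm) with a 6 mm stud tops it, ending 57 mm above the shoulder. Below the head: bare tube 22 mm across.
- button_face (a point): Centre of the outer face of the release button: aluminium, round, 11 mm across, on the head's +x face, as high as head. Unpressed it stands 5.5 mm proud (14.5 mm from the axis); it presses in towards -x until 1 mm proud. Nothing of head or button reaches more than 16 mm from the axis.
- button (a joint): Travel of the button: 0 out, 0.0045 m fully in. Spring, 2.4 N to start, 6 N fully in. It draws a lock pin from the tube wall: the column slides while the button is over 2.5 mm in; let go, the pin springs out and catches at the next hole. Gripping the head across its x faces squeezes the button in; across y it does not.
- column (a joint): Height of the column: 0 fully down, locked by the pin; 0.055 m first stop (pin hole); 0.110 m second stop (pin hole and hard end of travel). With the button in it slides with about 1.5 N of friction plus 2.4 N of weight and passes the first stop without a catch.
- collar: Loose knurled aluminium lock collar lying flat on the shelf: ring 50 mm outside, bore 34 mm (1.5 mm play all round on the neck), 20 mm high, about 90 g. Origin at the centre of its underside, z along the bore. A thumbscrew (knob 14 mm across, at mid height) sticks out along +x to 41 mm from the centre; grip it across +y and -y. Its heading on the monopod does not matter.
- ring_dish: Bystander: white porcelain ring dish, 92 mm across, 22 mm high. Origin under its centre.
- bike_light: Bystander: red aluminium bike light, barrel 32 mm across and 60 mm long on a rubber foot, 43 mm high. Origin under its centre.
- note_holder: Bystander: chrome note holder, round base 56 mm across, stem and spring clip with a card, 117 mm high. Origin under its base.
- tip_cap: Bystander: closed black plastic umbrella tip cap, 26 mm across the foot, 36 mm high. Origin under its centre.

How it is judged:
By the outcome, as a careful person would: the job done as asked, in the order asked, and still so for the second after the job is handed in, while the arm keeps its last pose, push and grip.
It also fails if it takes over 64 s, if anything falls off the work surface, if the arm or the gripper's body presses on something with over 40 N, if the wrist force passes 120 N, or if a joint passes its speed limit or range.

## Working session

There is one attempt and no reset: what is moved stays moved. The work goes in short steps, Python scripts to look and compute and a tool call to move; the robot and the scene stay as the last step left them, time stands still between calls to the robot, and variables do not carry over. Pictures are saved under pics/ and viewed, at most 10 in all, crops included, and the job is handed in when it is done.

```bash
ls; mkdir -p pics; python3 - <<'E'
from workcell import bot
import cv2,numpy as np
for n in ["side","top","wrist"]:
    c=bot.calibration(n);print(n,{k:np.round(v,3).tolist() for k,v in c.items() if k in("mtx","R","t")})
    im=bot.camera(n);cv2.imwrite(f"pics/{n}0.png",im[:,:,::-1])
o=bot.get_obs();print(o["clock"],o["eef_pos"],o["tool_rot"],o["grip_width"],bot.pinch_z)
E
```

```text
pics
workcell.py
side {'mtx': [[602.669, 0.0, 323.676], [0.0, 602.669, 236.296], [0.0, 0.0, 1.0]], 'R': [[-0.956, -0.294, -0.002], [-0.224, 0.729, -0.647], [0.192, -0.618, -0.763]], 't': [0.532, 0.215, 1.243]}
top {'mtx': [[520.538, 0.0, 316.688], [0.0, 520.538, 235.407], [0.0, 0.0, 1.0]], 'R': [[0.012, -1.0, 0.001], [-0.996, -0.012, -0.092], [0.092, -0.0, -0.996]], 't': [0.008, 0.562, 1.386]}
wrist {'mtx': [[371.648, 0.0, 319.985], [0.0, 371.648, 240.879], [0.0, 0.0, 1.0]], 'R': [[0.227, 0.974, -0.003], [0.941, -0.218, 0.26], [0.253, -0.061, -0.965]], 't': [-0.498, -0.034, 0.378]}
0.15 [0.11280644 0.4866108  0.23061687] [ 1.13671912e-01  9.93518008e-01 -8.08606562e-04 -1.03074050e-04] 0.08523643825616574 0.0187
```

View pics/top0.png

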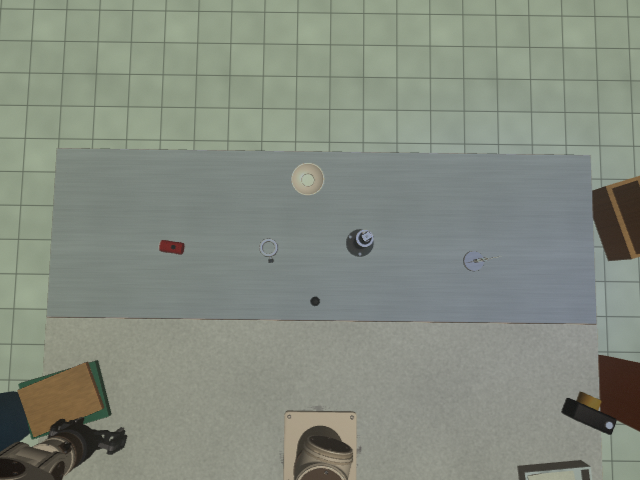

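View pics/side0.png

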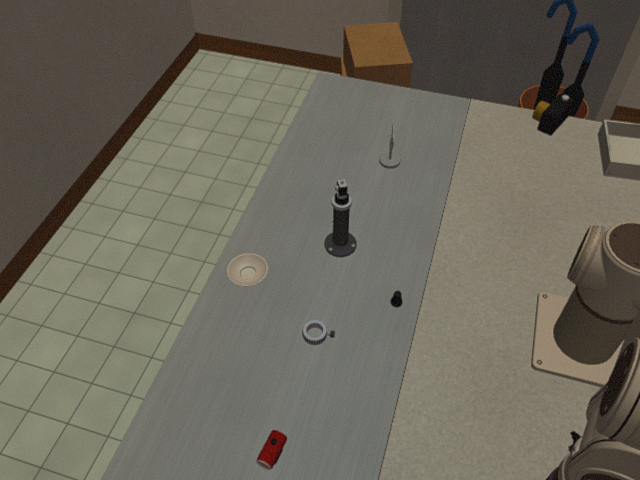

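View pics/wrist0.png

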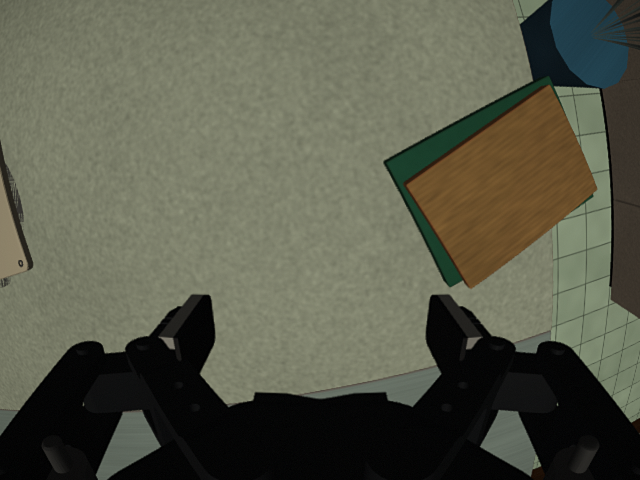

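Top: collar (269,247), with its knob at (270,261) towards the robot; monopod foot (360,243), head (366,237); cap (315,301), dish (308,180). Side: collar (315,331), knob (333,334), head (342,190). Wrist sees only the bench. Next I'll enlarge the parts that matter.

```bash
python3 - <<'E'
import cv2,numpy as np
t=cv2.imread("pics/top0.png");s=cv2.imread("pics/side0.png")
f=lambda im,x,y,w,h,k:cv2.resize(im[y:y+h,x:x+w],None,fx=k,fy=k,interpolation=cv2.INTER_CUBIC)
a=np.hstack([f(t,245,225,40,50,8)[:300,:320][:300],f(t,340,220,50,50,8)[:300,:400]])
b=np.hstack([f(s,295,310,45,37,8)[:290,:320],f(s,315,172,50,45,8)[:290,:400]])
w=min(a.shape[1],b.shape[1]);cv2.imwrite("pics/crop1.png",np.vstack([a[:,:w],b[:,:w]]))
E
```

```text
(no output)
```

View pics/crop1.png

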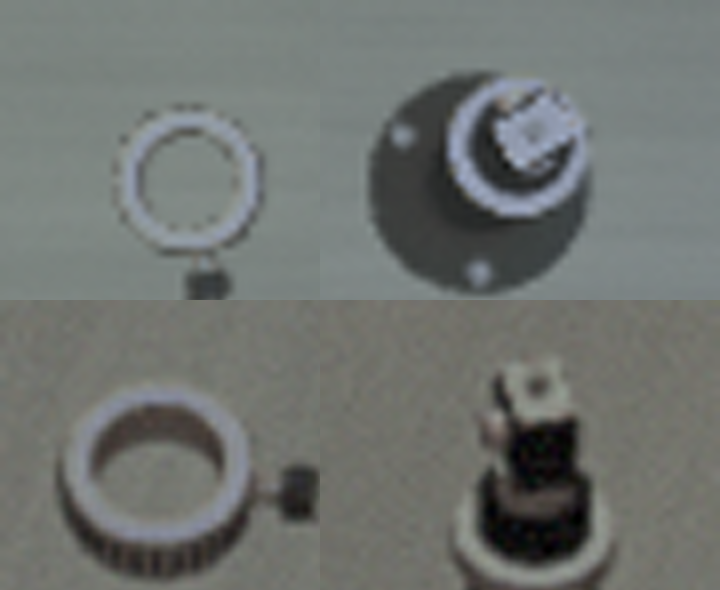

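The crop shows the collar ring's top centre at top px (268.7,247.5) and knob (271,260.4), and at side px (314.5,331). The shoulder ring is at top px (364.4,238.1). The button is a pinkish dot at top px (363.6,232.3), on the +x/+y side of the head. Next I'll triangulate.

```bash
cat > h.py <<'E'
import numpy as np,cv2
from scipy.spatial.transform import Rotation as Ro
from workcell import bot
def ray(c,u,v,fish=False):
    K,R,t=(np.array(c[k],float) for k in("mtx","R","t"))
    x,y=(u-K[0,2])/K[0,0],(v-K[1,2])/K[1,1]
    if fish:
        r=np.hypot(x,y); s=np.sin(r)/r if r>1e-9 else 1; d=np.array([x*s,y*s,np.cos(r)])
    else: d=np.array([x,y,1.])
    d=R.T@d; return -R.T@t,d/np.linalg.norm(d)
def plane(r,z): return r[0]+r[1]*(z-r[0][2])/r[1][2]
def tri(rs):
    A=sum(np.eye(3)-np.outer(d,d) for o,d in rs); b=sum((np.eye(3)-np.outer(d,d))@o for o,d in rs)
    p=np.linalg.solve(A,b); return p,[float(np.linalg.norm(np.cross(p-o,d))) for o,d in rs]
def go(p,R):  # shift (tool axes), rotvec to reach TCP p with rotation R
    o=bot.get_obs(); R0=Ro.from_quat(o["tool_rot"])
    return R0.inv().apply(np.array(p)-o["eef_pos"]).round(4),(R0.inv()*R).as_rotvec().round(4)
E
python3 - <<'E'
from h import *
T,S=bot.calibration("top"),bot.calibration("side")
f=lambda n,a,b:print(n,*[np.round(x,4) for x in tri([ray(T,*a),ray(S,*b)])])
f("collar top",(268.7,247.5),(295+157/8-.5,310+(465-300)/8-.5))
f("knob",(245+208/8-.5,225+283/8-.5),(295+298/8-.5,310+193/8-.5))
f("shoulder",(364.2,237.8),(315+(534-320)/8-.5,172+(527-300)/8-.5))
f("plate",(340+218/8-.5,220+130/8-.5),(315+(537-320)/8-.5,172+86/8-.5))
f("button",(340+189/8-.5,220+100/8-.5),(315+(492-320)/8-.5,172+131/8-.5))
print(plane(ray(T,268.7,247.5),.02),plane(ray(T,270.5,259.9),.01),plane(ray(T,364.2,237.8),.15))
E
```

```text
collar top [0.5301 0.1456 0.0139] [0.0023 0.0023]
knob [0.4952 0.1402 0.0088] [0.0009 0.0009]
shoulder [ 0.547  -0.1027  0.1491] [0.0015 0.0015]
plate [ 0.5476 -0.104   0.2008] [0.0016 0.0016]
button [ 0.5575 -0.0964  0.1885] [0.0015 0.0015]
[0.52746327 0.14460387 0.02      ] [0.49427681 0.13992141 0.01      ] [ 0.54551746 -0.10285885  0.15      ]
```

```bash
python3 - <<'E'
from h import *
o=bot.get_obs();R0=Ro.from_quat(o["tool_rot"])
y=np.radians(98);X=[-np.sin(y),np.cos(y),0];Y=[np.cos(y),np.sin(y),0]
R=Ro.from_matrix(np.array([X,Y,[0,0,-1]]).T)
print(R.as_quat(),go([.528,.145,.15],R))
E
```

```text
[-0.06975647  0.99756405  0.          0.        ] (array([-0.4816, -0.2389,  0.081 ]), array([-1.600e-03, -3.000e-04, -3.675e-01]))
```

The rows are not in the units I measure in: shifts go in shares of 0.6 m and turns go in shares of 2 rad. I convert before sending: -0.4816 m / 0.6 = -0.8027, -0.4 m / 0.6 = -0.6667, -0.15 rad / 2 = -0.075.

Request:
jog_arm(
  moves="0 0 -0.075 -0.3333 -0.1667 0 0.085 | 0 0 -0.1838 -0.6667 -0.3333 0.0667 0.085 | 0 0 -0.1838 -0.8027 -0.3982 0.135 0.085 | 0 0 -0.1838 -0.8027 -0.3982 0.135 0.085 | 0 0 -0.1838 -0.8027 -0.3982 0.135 0.085 | 0 0 -0.1838 -0.8027 -0.3982 0.135 0.085 | 0 0 -0.1838 -0.8027 -0.3982 0.135 0.085 | 0 0 -0.1838 -0.8027 -0.3982 0.135 0.085 | 0 0 -0.1838 -0.8027 -0.3982 0.135 0.085 | 0 0 -0.1838 -0.8027 -0.3982 0.135 0.085",
)

```text
clock: 1.4
eef_pos: [0.5297, 0.1428, 0.1486]
tool_rot: [-0.067, 0.998, -0.0, -0.001]
ft_force: [0.1, 0.2, 0.0]
grip_width: 0.085
grasp_force: 0.0
```

Request:
jog_arm(
  moves="0 0 0 0 0 0 0.085 | 0 0 0 0 0 0 0.085",
)

```text
clock: 1.65
eef_pos: [0.5273, 0.1465, 0.1506]
tool_rot: [-0.071, 0.998, 0.0, -0.0]
ft_force: [0.7, 0.9, 0.8]
grip_width: 0.0854
grasp_force: 0.0
```

```bash
python3 - <<'E'
from h import *
print(bot.get_obs()["joint_pos"])
cv2.imwrite("pics/w1.png",bot.camera("wrist")[:,:,::-1])
E
```

```text
[ 2.70939078e-01  3.80075059e-01 -1.51748601e-02  1.17570557e+00
  2.18311893e-04  1.29556757e-01]
```

View pics/w1.png

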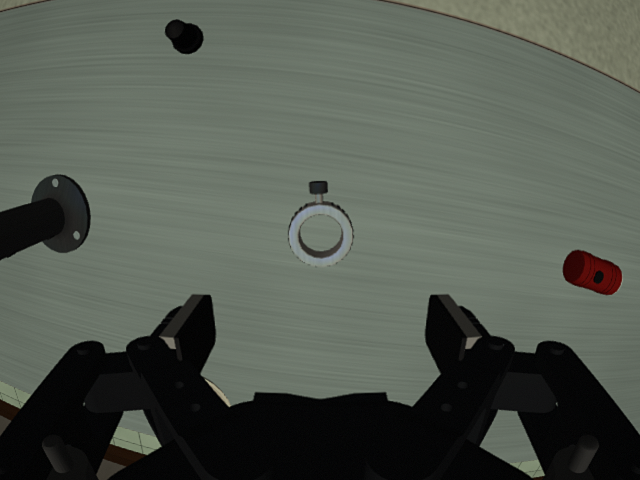

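The wrist view shows the collar's ring at (321,234) with its knob at (318,187), straight below and between the fingers. I'll fit the ring in the z = 20 mm plane.

```bash
cat >> h.py <<'E'
def ring(im,c,z,seed,rad,thr=(150,60)):
    """bright unsaturated ring round pixel seed: ellipse fits (mm plane z) of outer and inner contour"""
    hsv=cv2.cvtColor(im,cv2.COLOR_RGB2HSV)
    m=((hsv[:,:,2]>thr[0])&(hsv[:,:,1]<thr[1])).astype(np.uint8)
    d=np.zeros_like(m);cv2.circle(d,seed,rad,1,-1);m*=d
    cs,h=cv2.findContours(m,cv2.RETR_CCOMP,cv2.CHAIN_APPROX_NONE)
    out=[]
    for k,q in enumerate(cs):
        if len(q)<60: continue
        P=np.array([plane(ray(c,*p,fish=True),z)[:2]*1000 for p in q[:,0,:].astype(float)],np.float32)
        out.append((("hole" if h[0][k][3]>=0 else "outer"),np.round(cv2.fitEllipse(P),1) if 0 else [np.round(v,2) for v in cv2.fitEllipse(P)],q.mean((0,1)).round(1) if 0 else q[:,0].mean(0).round(1)))
    return out
E
python3 - <<'E'
from h import *
c=bot.calibration("wrist");im=bot.camera("wrist");o=bot.get_obs()
print(o["eef_pos"],Ro.from_quat(o["tool_rot"]).as_matrix().round(3).tolist(), (np.array(c["R"])@o["eef_pos"]+c["t"]).round(4))
hsv=cv2.cvtColor(im,cv2.COLOR_RGB2HSV);print(hsv[234,280:362:4,2],hsv[234,280:362:4,1])
for r in ring(im,c,.02,(321,234),45):print(r)
k=(hsv[:,:,2]<70);yy,xx=np.nonzero(k[178:196,305:332]);u,v=xx.mean()+305,yy.mean()+178
print(u,v,plane(ray(c,u,v,True),.01))
E
```

```text
[0.52745325 0.14667588 0.15080295] [[-0.99, -0.141, 0.0], [-0.141, 0.99, 0.0], [-0.0, 0.0, -1.0]] [0.0009 0.026  0.1541]
[126 126  79 155 140  92 128 128 126 125 124 122 123 121 121 120 150 142
  72 123 122] [26 26 16 36 18 22 28 26 26 24 25 25 25 27 25 26 25 18 28 27 23]
('outer', [array([504.73, 122.41]), array([ 57.83, 110.93]), np.float64(131.36)], array([334.3, 251.4]))
('outer', [array([536.79, 155.8 ]), array([51.94, 65.7 ]), np.float64(153.6)], array([302.4, 222.2]))
317.87772925764193 186.85589519650654 [0.49647325 0.13964544 0.01      ]
```

```bash
python3 - <<'E'
from h import *
c=bot.calibration("wrist");im=bot.camera("wrist");o=bot.get_obs()
for th in (131,134,138):
  for r in ring(im,c,.02,(321,234),36,(th,60)):print(th,r)
E
```

```text
131 ('outer', [array([532.  , 146.23]), array([47.05, 47.12]), np.float64(55.26)], array([319.4, 235.4]))
131 ('hole', [array([531.95, 146.22]), array([35.68, 36.15]), np.float64(11.83)], array([319.6, 235. ]))
134 ('outer', [array([531.95, 146.2 ]), array([46.78, 46.83]), np.float64(140.42)], array([319.5, 235.4]))
134 ('hole', [array([531.95, 146.22]), array([35.75, 36.29]), np.float64(19.85)], array([319.9, 235. ]))
138 ('outer', [array([531.9 , 146.17]), array([46.51, 46.73]), np.float64(4.34)], array([319.9, 234.8]))
138 ('hole', [array([531.87, 146.23]), array([36.03, 36.54]), np.float64(14.31)], array([320. , 235.1]))
```

Converted, 0.105 m / 0.6 = 0.175, -0.0044 m / 0.6 = -0.0073, -0.043 rad / 2 = -0.0215.

Request:
jog_arm(
  moves="0 0 -0.0215 -0.0073 -0.0018 0.0917 0.085 | 0 0 -0.0215 -0.0073 -0.0018 0.175 0.085 | 0 0 -0.0215 -0.0073 -0.0018 0.175 0.085 | 0 0 -0.0215 -0.0073 -0.0018 0.175 0.085 | 0 0 -0.0215 -0.0073 -0.0018 0.175 0.085 | 0 0 -0.0215 -0.0073 -0.0018 0.175 0.085",
)

```text
clock: 2.55
eef_pos: [0.5341, 0.1455, 0.0473]
tool_rot: [-0.091, 0.996, 0.0, 0.002]
ft_force: [0.5, -0.7, 0.7]
grip_width: 0.0849
grasp_force: 0.0
```

```bash
python3 - <<'E'
from h import *
c=bot.calibration("wrist");im=bot.camera("wrist");o=bot.get_obs()
print(o["eef_pos"],Ro.from_quat(o["tool_rot"]).as_matrix().round(3).tolist())
K,R,t=(np.array(c[k]) for k in("mtx","R","t"));p=R@np.array([.5319,.1462,.02])+t
th=np.arctan2(np.hypot(p[0],p[1]),p[2]);uv=K[:2,2]+K[0,0]*th*p[:2]/np.hypot(*p[:2]);print(uv)
for th in (134,120):
  for r in ring(im,c,.02,tuple(int(x) for x in uv),60,(th,60)):print(th,r)
cv2.imwrite("pics/w2.png",im[:,:,::-1])
E
```

```text
[0.53371827 0.14544101 0.04693991] [[-0.983, -0.182, 0.003], [-0.182, 0.983, 0.001], [-0.003, 0.0, -1.0]]
[324.08545198 275.36157924]
134 ('outer', [array([531.83, 146.23]), array([47.03, 47.41]), np.float64(95.09)], array([324.1, 273.3]))
134 ('hole', [array([531.79, 146.44]), array([35.34, 35.43]), np.float64(0.91)], array([324.3, 273.6]))
120 ('outer', [array([532.01, 146.41]), array([54.7 , 55.56]), np.float64(132.57)], array([327.6, 265.6]))
120 ('hole', [array([531.03, 146.17]), array([32.68, 34.94]), np.float64(91.38)], array([322.5, 281.9]))
```

View pics/w2.png

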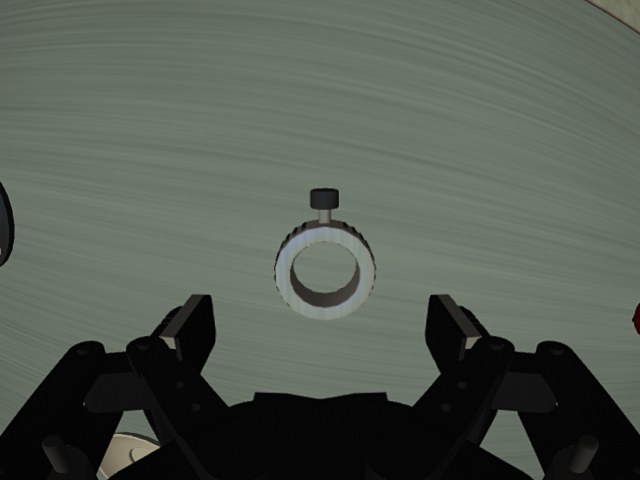

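The picture shows the ring at (324,274) centred between the pads, with the knob towards the camera, and both heights give the same position. I'll go down and grip.

Converted, 0.047 m / 0.6 = 0.0783, 0.0017 m / 0.6 = 0.0028.

Request:
jog_arm(
  moves="0 0 0 0.0028 0.002 0.0417 0.085 | 0 0 0 0.0028 0.002 0.0783 0.085 | 0 0 0 0.0028 0.002 0.0783 0.085 | 0 0 0 0.0028 0.002 0.0783 0.085",
)

```text
clock: 3.1
eef_pos: [0.5315, 0.1462, -0.0007]
tool_rot: [-0.091, 0.996, 0.0, 0.001]
ft_force: [-0.6, -0.2, 0.3]
grip_width: 0.0853
grasp_force: 0.0
```

Request:
jog_arm(
  moves="0 0 0 0 0 0 0.045 | 0 0 0 0 0 0 0.045 | 0 0 0 0 0 0 0.045 | 0 0 0 0 0 0 0.045 | 0 0 0 0 0 0 0.045 | 0 0 0 0 0 0 0.045",
)

```text
clock: 3.85
eef_pos: [0.5316, 0.1462, -0.0002]
tool_rot: [-0.091, 0.996, 0.0, 0.001]
ft_force: [-1.9, -0.4, 5.0]
grip_width: 0.0484
grasp_force: 60.9
```

Actually move in single call after lift of some.

Converted, -0.27 m / 0.6 = -0.45, -0.263 m / 0.6 = -0.4383.

Request:
jog_arm(
  moves="0 0 0 0 0 -0.0667 0.045 | 0 0 0 0 0 -0.1667 0.045 | 0 0 0 0 0 -0.2667 0.045 | 0 0 0 0 0 -0.3667 0.045 | 0 0 0 0 0 -0.45 0.045 | 0 0 0 -0.02 -0.1 -0.45 0.045 | 0 0 0 -0.04 -0.2 -0.45 0.045 | 0 0 0 -0.06 -0.3 -0.45 0.045 | 0 0 0 -0.0767 -0.3833 -0.45 0.045 | 0 0 0 -0.0883 -0.4383 -0.45 0.045",
)

```text
clock: 5.1
eef_pos: [0.6309, -0.1056, 0.268]
tool_rot: [-0.09, 0.996, -0.0, -0.0]
ft_force: [0.6, 0.2, -1.1]
grip_width: 0.0485
grasp_force: 62.3
```

Request:
jog_arm(
  moves="0 0 0 0 0 0 0.045 | 0 0 0 0 0 0 0.045 | 0 0 0 0 0 0 0.045 | 0 0 0 0 0 0 0.045",
)

```text
clock: 5.6
eef_pos: [0.6305, -0.1018, 0.2687]
tool_rot: [-0.092, 0.996, -0.0, 0.0]
ft_force: [-0.2, -0.6, -0.5]
grip_width: 0.0481
grasp_force: 62.3
```

```bash
python3 - <<'E'
from h import *
cv2.imwrite("pics/w3.png",bot.camera("wrist")[:,:,::-1])
E
```

```text
(no output)
```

View pics/w3.png

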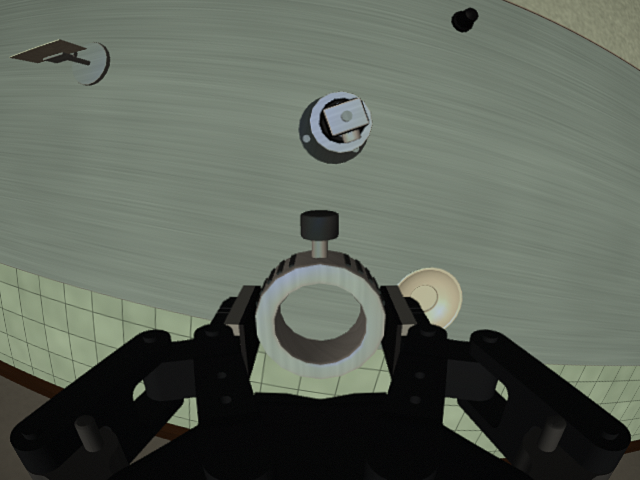

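The wrist view shows the collar held level with its centre at (320,315), the shoulder ring at (340,123), the camera plate at (346,117) and the button at (349,137). I'll measure both rings in this view.

```bash
cat > m.py <<'E'
from h import *
c=bot.calibration("wrist");im=bot.camera("wrist");o=bot.get_obs()
R=Ro.from_quat(o["tool_rot"]).as_matrix();e=np.array(o["eef_pos"])
print(e,R.round(3).tolist())
print("collar");
for th in (130,140):
  for r in ring(im,c,e[2]+.0202,(320,315),72,(th,60)):
    d=R.T@np.r_[r[1][0]/1000-e[:2],0];print(th,r,d[:2].round(4))
print("shoulder")
for th in (131,138):
  for r in ring(im,c,.15,(340,123),34,(th,60)):print(th,r)
hsv=cv2.cvtColor(im,cv2.COLOR_RGB2HSV)
cv2.imwrite("pics/w4.png",cv2.resize(im[80:170,285:395,::-1],None,fx=7,fy=6,interpolation=cv2.INTER_CUBIC))
E
python3 m.py
```

```text
[ 0.63056906 -0.10211068  0.26865856] [[-0.983, -0.183, 0.0], [-0.183, 0.983, -0.0], [-0.0, -0.0, -1.0]]
collar
130 ('outer', [array([ 632.95, -102.49]), array([48.45, 51.84]), np.float64(102.49)], array([317., 331.])) [-0.0023 -0.0008]
130 ('hole', [array([ 626.32, -104.03]), array([ 3.64, 23.26]), np.float64(1.93)], array([320.2, 314.9])) [ 0.0045 -0.0011]
130 ('hole', [array([ 630.57, -103.01]), array([32.43, 35.15]), np.float64(99.37)], array([319.5, 330.7])) [ 0.0002 -0.0009]
130 ('hole', [array([ 616.35, -102.8 ]), array([ 1.56, 24.45]), np.float64(0.06)], array([327. , 290.2])) [0.0141 0.0019]
130 ('outer', [array([605.88, -92.26]), array([ 4.94, 17.08]), np.float64(151.31)], array([365. , 265.2])) [0.0225 0.0142]
140 ('outer', [array([ 632.87, -102.55]), array([47.97, 51.69]), np.float64(101.46)], array([321.3, 332.3])) [-0.0022 -0.0009]
140 ('hole', [array([ 631.06, -102.92]), array([34.72, 35.05]), np.float64(11.21)], array([319.9, 323.4])) [-0.0003 -0.0009]
shoulder
131 ('outer', [array([ 548.08, -102.46]), array([37.74, 39.76]), np.float64(29.94)], array([344.9, 120.9]))
138 ('outer', [array([ 544.55, -100.75]), array([21.02, 30.91]), np.float64(32.83)], array([346. , 115.8]))
138 ('outer', [array([ 548.59, -103.02]), array([39.26, 40.13]), np.float64(33.54)], array([341.6, 121.5]))
```

View pics/w4.png

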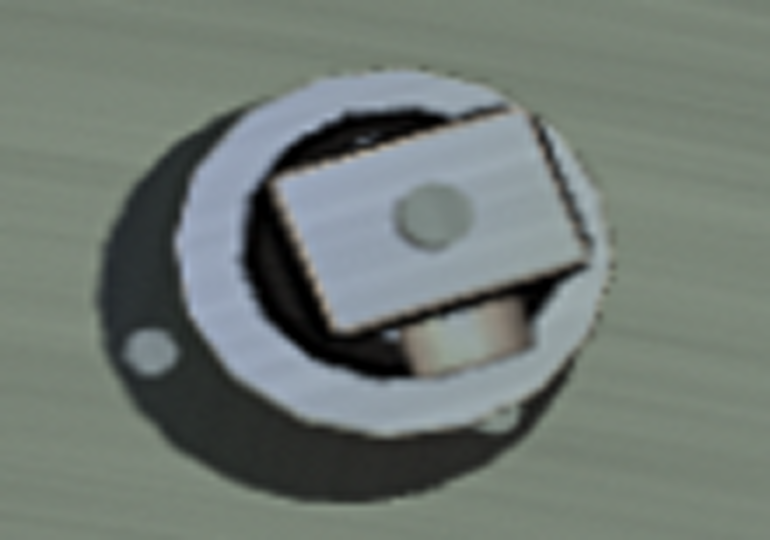

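The crop shows the full shoulder ring centred at crop (393,252), the plate rectangle with its stud at (433,215), and the button on the lower side at (465,335). I'll fit the hull and plate, then plan a half-turned second view to cancel the camera bias.

```bash
cat >> h.py <<'E'
def hullfit(im,c,z,seed,rad,th=131):
    hsv=cv2.cvtColor(im,cv2.COLOR_RGB2HSV);m=((hsv[:,:,2]>th)&(hsv[:,:,1]<60)).astype(np.uint8)
    d=np.zeros_like(m);cv2.circle(d,seed,rad,1,-1);m*=d
    cs,_=cv2.findContours(m,cv2.RETR_EXTERNAL,cv2.CHAIN_APPROX_NONE)
    h=cv2.convexHull(max(cs,key=cv2.contourArea))[:,0].astype(float)
    P=np.array([plane(ray(c,*p,fish=True),z)[:2]*1000 for p in h],np.float32)
    return [np.round(v,2) for v in cv2.fitEllipse(P)],[round(float(x),2) for v in cv2.minEnclosingCircle(P) for x in np.atleast_1d(v)]
def plate(im,c,z,seed,corners):
    """corners px -> centre and heading of the button normal"""
    P=np.array([plane(ray(c,*p,fish=True),z)[:2]*1000 for p in corners],np.float32)
    return [np.round(v,2) for v in cv2.minAreaRect(P)],P.mean(0)
E
python3 - <<'E'
from h import *
c=bot.calibration("wrist");im=cv2.imread("pics/w3.png")[:,:,::-1].copy();o=bot.get_obs()
for th in (128,131,136):print(hullfit(im,c,.15,(340,122),33,th))
q=[(272,183),(520,108),(590,262),(340,333)]
q=[(285+u/7-.5,80+v/6-.5) for u,v in q]
print(plate(im,c,.201,None,q))
sh=plane(ray(c,340.6,121.5,True),.15);print(sh)
r=np.array(plate(im,c,.201,None,q)[0][0]) 
bt=plane(ray(c,285+467/7-.5,80+352/6-.5,True),.189);print("btn",bt)
R0=Ro.from_quat(o["tool_rot"]);X=R0.as_matrix()[:,0]
print(o["joint_pos"],go(np.r_[sh[:2]+.085*X[:2],.2687],R0*Ro.from_rotvec([0,0,np.pi])), go(np.r_[sh[:2]+.085*X[:2],.2687],R0*Ro.from_rotvec([0,0,-np.pi])))
E
```

```text
([array([ 548.63, -103.23]), array([43.55, 44.8 ]), np.float64(138.46)], [548.92, -103.33, 22.96])
([array([ 548.71, -103.3 ]), array([43.32, 44.27]), np.float64(157.83)], [549.19, -103.89, 22.77])
([array([ 548.81, -103.57]), array([42.44, 43.18]), np.float64(35.68)], [548.84, -103.52, 21.76])
([array([ 549.21, -103.4 ]), array([15.58, 21.27]), np.float64(31.12)], array([ 549.12805 , -103.479935], dtype=float32))
[ 0.5492307  -0.10375671  0.15      ]
btn [ 0.56040624 -0.09739949  0.189     ]
[-1.60544272e-01  5.24887802e-01  5.19692588e-01  1.56523961e+00
  7.75049012e-06 -3.44575544e-01] (array([ 1.653e-01,  1.330e-02, -1.000e-04]), array([ 0.    , -0.    ,  3.1416])) (array([ 1.653e-01,  1.330e-02, -1.000e-04]), array([ 0.    , -0.    , -3.1416]))
```

Converted, 0.1653 m / 0.6 = 0.2755, 0.14 m / 0.6 = 0.2333, 1.6 rad / 2 = 0.8.

Request:
jog_arm(
  moves="0 0 0.09 0.0333 0 0 0.045 | 0 0 0.18 0.0667 0 0 0.045 | 0 0 0.27 0.1 0 0 0.045 | 0 0 0.36 0.1333 0 0 0.045 | 0 0 0.45 0.1667 0.0083 0 0.045 | 0 0 0.54 0.2 0.0167 0 0.045 | 0 0 0.63 0.2333 0.0222 0 0.045 | 0 0 0.72 0.2755 0.0222 0 0.045 | 0 0 0.8 0.2755 0.0222 0 0.045 | 0 0 0.8 0.2755 0.0222 0 0.045",
)

```text
clock: 6.95
eef_pos: [0.4655, -0.1197, 0.2688]
tool_rot: [0.65, 0.76, 0.0, 0.0]
ft_force: [-0.0, -0.2, -0.1]
grip_width: 0.0483
grasp_force: 62.3
```

Request:
jog_arm(
  moves="0 0 0.09 0 0 0 0.045 | 0 0 0.18 0 0 0 0.045 | 0 0 0.27 0 0 0 0.045 | 0 0 0.36 0 0 0 0.045 | 0 0 0.45 0 0 0 0.045 | 0 0 0.54 0 0 0 0.045 | 0 0 0.63 0 0 0 0.045 | 0 0 0.72 0 0 0 0.045 | 0 0 0.75 0 0 0 0.045 | 0 0 0.75 0 0 0 0.045",
)

```text
clock: 8.2
eef_pos: [0.466, -0.1198, 0.2683]
tool_rot: [0.994, 0.114, 0.0, 0.0]
ft_force: [-0.8, 0.9, -0.3]
grip_width: 0.0485
grasp_force: 62.3
```

Request:
jog_arm(
  moves="0 0 0 0 0 0 0.045 | 0 0 0 0 0 0 0.045 | 0 0 0 0 0 0 0.045",
)

```text
clock: 8.57
eef_pos: [0.4657, -0.1199, 0.2683]
tool_rot: [0.994, 0.112, -0.0, 0.0]
ft_force: [0.3, 0.3, -0.7]
grip_width: 0.0485
grasp_force: 62.3
```

```bash
cat > m2.py <<'E'
from h import *
import sys
c=bot.calibration("wrist");im=bot.camera("wrist");o=bot.get_obs()
R=Ro.from_quat(o["tool_rot"]).as_matrix();e=np.array(o["eef_pos"])
print(e,R.round(3).tolist(),np.round(o["joint_pos"],2))
K,Rc,t=(np.array(c[k]) for k in("mtx","R","t"))
def px(X):
    p=Rc@np.array(X)+t;th=np.arctan2(np.hypot(p[0],p[1]),p[2]);return K[:2,2]+K[0,0]*th*p[:2]/np.hypot(*p[:2])
s=px([.5487,-.1033,.15]);print("px",s)
for th in (128,131,136):print(hullfit(im,c,.15,tuple(int(round(x)) for x in s),34,th))
for r in ring(im,c,e[2]+.0202,(320,315),72,(140,60)):
    d=R.T@np.r_[r[1][0]/1000-e[:2],0];print(r,d[:2].round(4))
cv2.imwrite(sys.argv[1],im[:,:,::-1])
E
python3 m2.py pics/w5.png
```

```text
[ 0.46566506 -0.11996335  0.26830493] [[0.975, 0.223, -0.0], [0.223, -0.975, 0.0], [-0.0, -0.0, -1.0]] [-0.25  0.19  0.04  1.42  0.    2.66]
px [321.81496611 116.95134075]
([array([ 550.4 , -103.18]), array([44.98, 45.34]), np.float64(168.22)], [550.59, -103.02, 23.13])
([array([ 550.45, -103.08]), array([44.7 , 45.27]), np.float64(106.91)], [550.45, -102.94, 23.04])
([array([ 549.06, -103.53]), array([42.56, 42.96]), np.float64(33.87)], [549.13, -103.57, 21.68])
('outer', [array([ 467.61, -118.64]), array([11.93, 29.41]), np.float64(0.86)], array([316.1, 321.6])) [ 0.0022 -0.0009]
('outer', [array([ 464.62, -121.14]), array([48.34, 52.31]), np.float64(101.93)], array([320. , 326.1])) [-0.0013  0.0009]
('hole', [array([ 466.81, -120.72]), array([34.63, 35.03]), np.float64(13.31)], array([320.1, 323.7])) [0.0009 0.001 ]
```

View pics/w5.png

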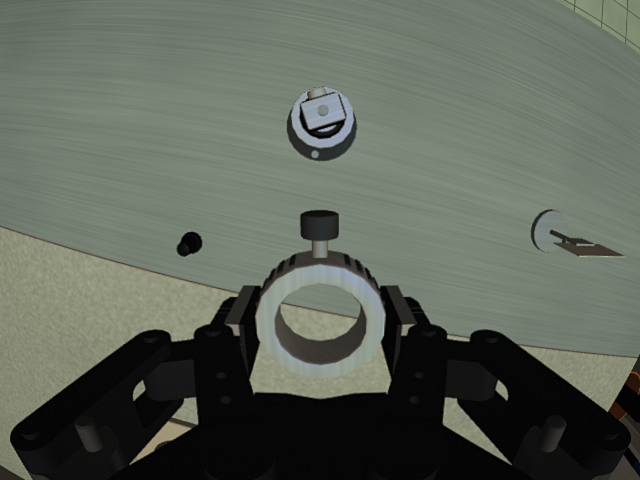

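The half-turned view shows the shoulder at (322,117), with the collar still level in the fingers at the same pixel as before. Combining the two views gives the monopod axis as (0.5488,-0.1024). I'll move over it and lower to just above the stud.

Converted, 0.085 m / 0.6 = 0.1417, 0.055 m / 0.6 = 0.0917.

Request:
jog_arm(
  moves="0 0 0 0.075 0.0012 0 0.045 | 0 0 0 0.1417 0.0023 0 0.045 | 0 0 0 0.1417 0.0023 0 0.045 | 0 0 0 0.1417 0.0023 0.05 0.045 | 0 0 0 0.1417 0.0023 0.0917 0.045 | 0 0 0 0.1417 0.0023 0.0917 0.045 | 0 0 0 0.1417 0.0023 0.0917 0.045 | 0 0 0 0.1417 0.0023 0.0917 0.045",
)

```text
clock: 9.62
eef_pos: [0.5496, -0.1027, 0.215]
tool_rot: [0.994, 0.112, 0.001, 0.0]
ft_force: [0.4, -0.1, 0.1]
grip_width: 0.0485
grasp_force: 62.3
```

```bash
python3 - <<'E'
from h import *
o=bot.get_obs();print(o["eef_pos"],o["ft_force"])
im=bot.camera("wrist")
cv2.imwrite("pics/w6.png",cv2.resize(im[200:400,220:420,::-1],None,fx=3,fy=3,interpolation=cv2.INTER_CUBIC))
R=Ro.from_quat(o["tool_rot"]).as_matrix();print((R.T@(np.array([.5488,-.1024,.213])-o["eef_pos"])).round(4))
E
```

```text
[ 0.54956559 -0.10268746  0.21497637] [ 0.43658268 -0.09282426  0.06441313]
[-0.0007 -0.0005  0.002 ]
```

View pics/w6.png

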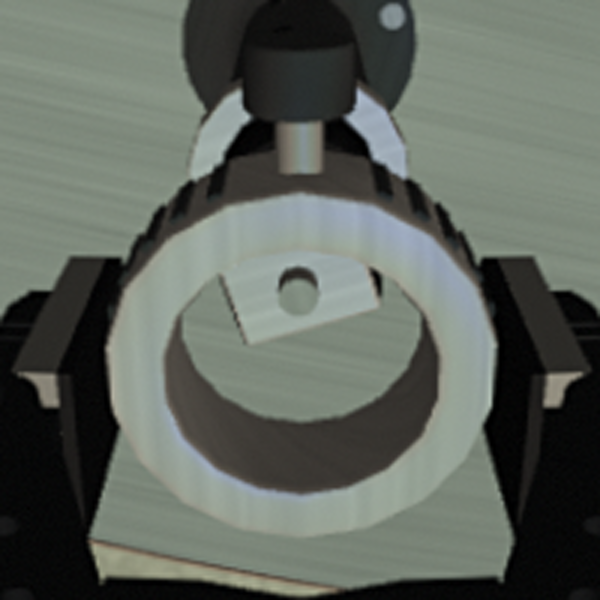

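The crop shows the bore centred about column 302 and the stud's top disc at (299,296), seen through the bore. I'll work out the offset from this view.

```bash
python3 - <<'E'
from h import *
c=bot.calibration("wrist");im=bot.camera("wrist");o=bot.get_obs()
R=Ro.from_quat(o["tool_rot"]).as_matrix();e=np.array(o["eef_pos"]);print(e)
for th in (125,140):
  for r in ring(im,c,e[2]+.0202,(320,320),72,(th,60)):
    if r[0]=="hole": print(th,r,(R.T@np.r_[r[1][0]/1000-e[:2],0])[:2].round(4))
for v in (293,296):
  s=plane(ray(c,220+299/3-.33,200+v/3-.33,True),.207);print(s,(R.T@(s-e)).round(4))
E
```

```text
[ 0.54942323 -0.10257091  0.21453597]
125 ('hole', [array([ 550.64, -103.45]), array([32.4 , 34.57]), np.float64(103.95)], array([322. , 333.3])) [0.001  0.0011]
140 ('hole', [array([ 548.95, -103.98]), array([31.32, 35.95]), np.float64(17.33)], array([321.2, 324.2])) [-0.0008  0.0013]
140 ('hole', [array([ 562.35, -100.22]), array([4.89, 6.63]), np.float64(92.43)], array([319.2, 296.3])) [0.0131 0.0006]
[ 0.54995758 -0.10316378  0.207     ] [0.0004 0.0007 0.0075]
[ 0.54948765 -0.10327028  0.207     ] [-0.0001  0.0007  0.0075]
```

The rows are not in the units I measure in: shifts go in shares of 0.6 m and turns go in shares of 2 rad. I convert before sending: 0.012 m / 0.6 = 0.02, 0.008 m / 0.6 = 0.0133.

Request:
jog_arm(
  moves="0 0 0 -0.001 -0.0005 0 0.045 | 0 0 0 -0.001 -0.0005 0.0067 0.045 | 0 0 0 -0.001 -0.0005 0.0133 0.045 | 0 0 0 -0.001 -0.0005 0.02 0.045 | 0 0 0 -0.001 -0.0005 0.02 0.045 | 0 0 0 -0.001 -0.0005 0.02 0.045",
)

```text
clock: 10.48
eef_pos: [0.5482, -0.1023, 0.2013]
tool_rot: [0.994, 0.112, -0.0, -0.0]
ft_force: [-0.9, 0.2, -1.6]
grip_width: 0.0484
grasp_force: 62.3
```

```bash
python3 - <<'E'
from h import *
for _ in range(3):
    bot.camera("wrist");o=bot.get_obs();R=Ro.from_quat(o["tool_rot"]).as_matrix();print(o["eef_pos"],(R.T@(np.array([.5488,-.1024,.2])-o["eef_pos"])).round(4),np.round(o["ft_force"],1))
E
```

```text
[ 0.54829954 -0.10227631  0.20138992] [0.0005 0.0002 0.0014] [-0.1  0.  -1. ]
[ 0.5483085  -0.10228894  0.20144862] [0.0005 0.0002 0.0014] [-0.1  0.6 -1.2]
[ 0.54832199 -0.10228201  0.201462  ] [0.0004 0.0002 0.0015] [-0.1 -0.1 -0.5]
```

Converted, 0.009 m / 0.6 = 0.015, 0.0004 m / 0.6 = 0.0007.

Request:
jog_arm(
  moves="0 0 0 0.0007 0.0003 0.005 0.045 | 0 0 0 0.0007 0.0003 0.01 0.045 | 0 0 0 0.0007 0.0003 0.015 0.045 | 0 0 0 0.0007 0.0003 0.015 0.045",
)

```text
clock: 11.12
eef_pos: [0.5484, -0.1023, 0.1918]
tool_rot: [0.994, 0.112, -0.0, -0.0]
ft_force: [0.2, 0.2, -1.6]
grip_width: 0.0484
grasp_force: 62.3
```

Request:
jog_arm(
  moves="0 0 0 0 0 0.005 0.045 | 0 0 0 0 0 0.01 0.045 | 0 0 0 0 0 0.015 0.045 | 0 0 0 0 0 0.015 0.045",
)

```text
clock: 11.62
eef_pos: [0.5484, -0.1023, 0.1829]
tool_rot: [0.994, 0.112, -0.0, -0.0]
ft_force: [0.3, 0.0, -0.7]
grip_width: 0.0484
grasp_force: 62.3
```

Converted, 0.014 m / 0.6 = 0.0233, 0.01 m / 0.6 = 0.0167.

Request:
jog_arm(
  moves="0 0 0 0.0005 0.0002 0.0083 0.045 | 0 0 0 0.0005 0.0002 0.0167 0.045 | 0 0 0 0.0005 0.0002 0.0233 0.045 | 0 0 0 0.0005 0.0002 0.0233 0.045",
)

```text
clock: 12.12
eef_pos: [0.5486, -0.1023, 0.1687]
tool_rot: [0.994, 0.112, -0.001, -0.0]
ft_force: [0.0, -0.8, -0.5]
grip_width: 0.0483
grasp_force: 62.3
```

Request:
jog_arm(
  moves="0 0 0 0 0 0.005 0.045 | 0 0 0 0 0 0.01 0.045 | 0 0 0 0 0 0.0133 0.045 | 0 0 0 0 0 0.0133 0.045",
)

```text
clock: 12.62
eef_pos: [0.5488, -0.1024, 0.1611]
tool_rot: [0.994, 0.112, -0.0, -0.0]
ft_force: [0.6, -0.6, 0.5]
grip_width: 0.0483
grasp_force: 62.3
```

On the neck with no contact. I'll lower slowly until it seats.

Converted, 0.0085 m / 0.6 = 0.0142, 0.006 m / 0.6 = 0.01.

Request:
jog_arm(
  moves="0 0 0 0 0 0.005 0.045 | 0 0 0 0 0 0.01 0.045 | 0 0 0 0 0 0.0142 0.045 | 0 0 0 0 0 0.0142 0.045",
)

```text
clock: 13.12
eef_pos: [0.5487, -0.1024, 0.1525]
tool_rot: [0.994, 0.112, -0.0, -0.0]
ft_force: [-0.8, 0.1, -0.4]
grip_width: 0.0481
grasp_force: 62.3
```

Request:
jog_arm(
  moves="0 0 0 0 0 0.0017 0.045 | 0 0 0 0 0 0.0033 0.045 | 0 0 0 0 0 0.0033 0.045",
)

```text
clock: 13.5
eef_pos: [0.5489, -0.1024, 0.1508]
tool_rot: [0.994, 0.112, -0.0, 0.0]
ft_force: [0.1, 0.0, -1.9]
grip_width: 0.0481
grasp_force: 62.3
```

Converted, 0.001 m / 0.6 = 0.0017, 0.0005 m / 0.6 = 0.0008.

Request:
jog_arm(
  moves="0 0 0 0 0 0.0008 0.045 | 0 0 0 0 0 0.0017 0.045 | 0 0 0 0 0 0.0017 0.045",
)

```text
clock: 13.88
eef_pos: [0.549, -0.1024, 0.1499]
tool_rot: [0.994, 0.112, 0.0, 0.0]
ft_force: [0.5, 0.6, 0.1]
grip_width: 0.0487
grasp_force: 62.4
```

Request:
jog_arm(
  moves="0 0 0 0 0 0.0008 0.045 | 0 0 0 0 0 0.0017 0.045 | 0 0 0 0 0 0.0017 0.045",
)

```text
clock: 14.25
eef_pos: [0.549, -0.1024, 0.1498]
tool_rot: [0.994, 0.112, 0.0, 0.0]
ft_force: [-1.7, 0.3, 5.2]
grip_width: 0.0481
grasp_force: 62.9
```

Seated: 5 N of contact at the expected height. I'll open, rise clear and turn to the button's heading.

Converted, -0.1 m / 0.6 = -0.1667, -0.05 m / 0.6 = -0.0833.

Request:
jog_arm(
  moves="0 0 0 0 0 -0.0008 0.06 | 0 0 0 0 0 -0.0008 0.07 | 0 0 0 0 0 -0.0008 0.085 | 0 0 0 0 0 -0.0008 0.085 | 0 0 0 0 0 -0.0333 0.085 | 0 0 0 0 0 -0.0833 0.085 | 0 0 0 0 0 -0.1667 0.085 | 0 0 0 0 0 -0.1667 0.085",
)

```text
clock: 15.25
eef_pos: [0.5515, -0.1029, 0.2535]
tool_rot: [0.994, 0.112, 0.004, 0.001]
ft_force: [0.3, 0.1, -0.5]
grip_width: 0.0847
grasp_force: 0.0
```

Request:
jog_arm(
  moves="0 0 -0.09 0 0 0 0.085 | 0 0 -0.18 0 0 0 0.085 | 0 0 -0.27 0 0 0 0.085 | 0 0 -0.36 0 0 0 0.085 | 0 0 -0.45 0 0 0 0.085 | 0 0 -0.54 0 0 0 0.085 | 0 0 -0.63 0 0 0 0.085 | 0 0 -0.72 0 0 0 0.085 | 0 0 -0.81 0 0 0 0.085 | 0 0 -0.9 0 0 0 0.085",
)

```text
clock: 16.5
eef_pos: [0.5485, -0.1023, 0.2476]
tool_rot: [0.528, 0.85, -0.0, -0.001]
ft_force: [0.2, 0.4, 0.6]
grip_width: 0.0854
grasp_force: 0.0
```

Request:
jog_arm(
  moves="0 0 -0.044 0 0 0 0.085 | 0 0 -0.044 0 0 0 0.085 | 0 0 -0.044 0 0 0 0.085",
)

```text
clock: 16.88
eef_pos: [0.5487, -0.1024, 0.2482]
tool_rot: [0.493, 0.87, -0.0, -0.0]
ft_force: [-0.0, 0.7, -0.3]
grip_width: 0.0849
grasp_force: 0.0
```

```bash
python3 - <<'E'
from h import *
o=bot.get_obs();R=Ro.from_quat(o["tool_rot"]).as_matrix();e=np.array(o["eef_pos"]);print(e,np.degrees(np.arctan2(R[1,1],R[0,1])),np.round(o["joint_pos"],2))
print((R.T@(np.array([.5488,-.1024,.175])-e)).round(4))
a=bot.camera("wrist")[:,:,::-1];a=cv2.resize(a[170:390,180:460],None,fx=2,fy=2)
s=bot.camera("side")[:,:,::-1];s=cv2.resize(s[170:225,305:375],None,fx=8,fy=8)
cv2.imwrite("pics/w7.png",cv2.resize(np.hstack([a,s[:440,:560]]),(800,314)))
E
```

```text
[ 0.54869125 -0.10235927  0.24820791] 30.95284645465696 [-0.18  0.35  0.2   1.42 -0.    0.85]
[-0.0001  0.0001  0.0732]
```

View pics/w7.png

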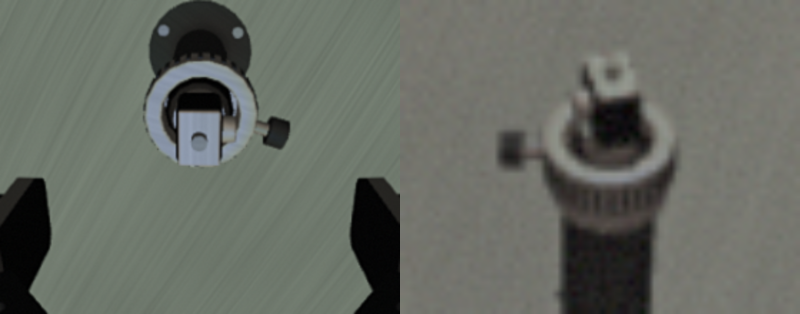

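The collar sits flat and square on the shoulder with the screw to one side. The plate edges line up with the tool, and the button is on the tool's +y side. I'll go down and pinch.

Converted, 0.072 m / 0.6 = 0.12, 0.05 m / 0.6 = 0.0833.

Request:
jog_arm(
  moves="0 0 0 0 0.0008 0.0333 0.085 | 0 0 0 0 0.0008 0.0833 0.085 | 0 0 0 0 0.0008 0.12 0.085 | 0 0 0 0 0.0008 0.12 0.085 | 0 0 0 0 0.0008 0.12 0.085 | 0 0 0 0 0.0008 0.12 0.05 | 0 0 0 0 0.0008 0.12 0.035",
)

```text
clock: 17.85
eef_pos: [0.55, -0.1023, 0.1778]
tool_rot: [0.492, 0.87, 0.0, 0.001]
ft_force: [-0.0, 0.2, -0.8]
grip_width: 0.051
grasp_force: 0.0
```

Request:
jog_arm(
  moves="0 0 0 0 0 0 0.015 | 0 0 0 0 0 0 0.01 | 0 0 0 0 0 0 0.01 | 0 0 0 0 0 0 0.01 | 0 0 0 0 0 0 0.01 | 0 0 0 0 0 0 0.01 | 0 0 0 0 0 0 0.01",
)

```text
clock: 18.73
eef_pos: [0.5484, -0.1029, 0.1775]
tool_rot: [0.493, 0.87, -0.001, -0.0]
ft_force: [-3.0, -1.6, 4.8]
grip_width: 0.0165
grasp_force: 59.8
```

Converted, -0.018 m / 0.6 = -0.03, -0.012 m / 0.6 = -0.02.

Request:
jog_arm(
  moves="0 0 0 0 0 -0.01 0.01 | 0 0 0 0 0 -0.02 0.01 | 0 0 0 0 0 -0.03 0.01 | 0 0 0 0 0 -0.03 0.01",
)

```text
clock: 19.23
eef_pos: [0.5484, -0.1028, 0.1951]
tool_rot: [0.493, 0.87, -0.001, -0.001]
ft_force: [-3.6, -4.5, 0.1]
grip_width: 0.0168
grasp_force: 59.2
```

```bash
python3 - <<'E'
from h import *
o=bot.get_obs();print(o["eef_pos"],o["ft_force"])
E
```

```text
[ 0.54843112 -0.10280833  0.19514557] [-3.64943359 -4.52602117  0.08703671]
```

Converted, -0.088 m / 0.6 = -0.1467, -0.082 m / 0.6 = -0.1367.

Request:
jog_arm(
  moves="0 0 0 0 0 -0.02 0.01 | 0 0 0 0 0 -0.04 0.01 | 0 0 0 0 0 -0.06 0.01 | 0 0 0 0 0 -0.08 0.01 | 0 0 0 0 0 -0.1 0.01 | 0 0 0 0 0 -0.12 0.01 | 0 0 0 0 0 -0.1367 0.01 | 0 0 0 0 0 -0.1467 0.01 | 0 0 0 0 0 -0.1467 0.01",
)

```text
clock: 20.35
eef_pos: [0.5484, -0.1028, 0.2836]
tool_rot: [0.493, 0.87, -0.001, -0.0]
ft_force: [-4.5, -4.9, 0.2]
grip_width: 0.0166
grasp_force: 59.4
```

Request:
jog_arm(
  moves="0 0 0 0 0 -0.0033 0.01 | 0 0 0 0 0 -0.0067 0.01 | 0 0 0 0 0 -0.0083 0.01 | 0 0 0 0 0 -0.0083 0.01",
)

```text
clock: 20.85
eef_pos: [0.5484, -0.1028, 0.2876]
tool_rot: [0.493, 0.87, -0.001, -0.001]
ft_force: [-5.0, -4.5, -3.5]
grip_width: 0.0168
grasp_force: 59.6
```

Converted, -0.0005 m / 0.6 = -0.0008.

Request:
jog_arm(
  moves="0 0 0 0 0 -0.0008 0.01 | 0 0 0 0 0 -0.0008 0.01 | 0 0 0 0 0 -0.0008 0.01",
)

```text
clock: 21.22
eef_pos: [0.5484, -0.1028, 0.2876]
tool_rot: [0.493, 0.87, -0.001, -0.001]
ft_force: [-3.7, -4.6, -5.6]
grip_width: 0.017
grasp_force: 59.3
```

```bash
python3 - <<'E'
from h import *
T,S=bot.calibration("top"),bot.calibration("side")
im=bot.camera("side");c=S
# collar still seated? ring-top brightness around its seated place
p=np.array(c["mtx"])@(np.array(c["R"])@np.array([.5488,-.1024,.17])+c["t"]);p=p[:2]/p[2]
b=cv2.imread("pics/side0.png")
def m(i): 
    h=cv2.cvtColor(i,cv2.COLOR_RGB2HSV);q=((h[:,:,2]>110)&(h[:,:,1]<50)).astype(np.uint8);d=np.zeros_like(q);cv2.circle(d,(int(p[0]),int(p[1])),18,1,-1);q*=d
    x,y,w,hh=cv2.boundingRect(q);return x,y,w,hh,int(q.sum())
print(p,m(im))
o=bot.get_obs();print(o["eef_pos"],o["ft_force"],o["grip_width"])
E
```

```text
[341.30830869 193.0671441 ] (324, 176, 36, 33, 468)
[ 0.54838578 -0.10281167  0.28761839] [-3.12946935 -4.94677429 -5.04096887] 0.016715992160240164
```

```bash
python3 -c "
from workcell import bot
print(bot.job_done())"
```

```text
the job is handed in; nothing more can be done
None
```

I handed the job in at about 21 s with the collar seated on the shoulder and released, and the column held 110 mm up against the second stop with the button squeezed in. I viewed 11 pictures, one over the limit of 10, so the pull and the stop are confirmed by the rise and force readings, not by a picture.

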